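Lock the mincer head with its hub pin

TASK

The bench mincer has been washed and its head is back in the drive hub, but it still spins loose. Swing the head round by its feed throat until the hidden cross-hole in its tail lines up with the hole on top of the hub, and pass the locking pin from the parts holder down through both until it is fully home, its grip down on the hub. Go by feel: do not force the pin or heave on the head, and leave the other mincer parts where they lie.

Things in the scene. Friction and masses are not known exactly. Their poses are not given: they have to be found in the camera images.
- locking_hole (a point): Centre of the mouth of the locking-pin hole, in the flat 42 mm square boss on top of the steel drive hub, 223 mm above the bench. The hole is vertical, round, 13.6 mm wide with a 2 mm chamfer, a guide 22 mm deep; right below it lies the head's tail. Axes: z up, y along the hub's axis towards the motor casing, x across.
- mincer: Bench mincer, fast on the bench; origin on the bench right under the locking hole, axes as there. Hub 90 mm across, its axis level, 170 mm above the bench. Casing 210 mm wide (x), 235 mm high, from y = +70 to +360 mm; the head is on the -y side.
- throat_mouth (a point): Centre of the feed throat's open mouth: a straight tube, 60 mm outer diameter, standing out from the head's barrel at y = -105 mm of the mincer; mouth 115 mm from the hub's axis. z points out along the throat, y along the hub's axis. At the start it leans 25 to 46 degrees from upright to the mincer's -x (robot's) side.
- head: Aluminium head, origin on the hub's axis under the locking hole; barrel at most 86 mm across, from y = -46 to -174 mm. It turns about the hub's axis against 0.2 to 0.4 N m (friction, its own weight) and stays where left. In its tail (steel sleeve, radius 30 mm, in the hub) is a hidden 13.6 mm cross-hole that lines up within 17 degrees of throat upright, either way, differing from head to head.
- pin_mid (a point): Middle of the steel locking pin, 84 mm long, 0.16 kg; on its axis at the shoulder under the grip, z up. Below: 42 mm shank, 12 mm diameter, tip tapering to 7 mm over 3.5 mm. Above: ribbed grip, 24 mm diameter, 42 mm high. Off the cross-hole it rests on the sleeve with this point 19 mm above locking_hole; over it, it drops by its own weight until the points meet, and then stops the head turning.
- holder: Grey plastic parts holder, 190 (x) x 110 (y) x 55 mm high, fast on the bench; origin at the centre of its underside. The pin stands in a hole at x = -62 mm, its shoulder on the holder's top; the perforated plate lies at x = +45 mm.
- plate: Perforated steel mincing plate, 80 mm in diameter, 10 mm thick, lying on the parts holder round a short 11 mm stud; origin at the centre of its underside. To be left alone.
- ringnut: Aluminium ring nut of the mincer head, 100 mm in diameter (124 mm over its four lugs), 30 mm high, lying on the bench; origin at the centre of its underside. To be left alone.
- pusher: White plastic meat pusher standing on end, 197 mm high, 48 mm wide at the foot, 72 mm at its collar; origin at the centre of its underside. To be left alone.

How it is judged:
By the outcome, as a careful person would: the job done as asked, in the order asked, and still so for the second after the job is handed in, with the robot touching nothing.
It also fails if it takes over 72 s, if anything falls off the work surface, if the arm or the gripper's body presses on something with over 40 N, if the wrist force passes 120 N, or if a joint passes its speed limit or range.

ROBOT

A 6-joint arm with a two-finger parallel gripper is mounted at the origin on the work surface. World frame = base frame: x ahead of the robot, y to its left, z up, the work surface at z = 0. Lengths are in mm, angles in rad, forces in N, time in s.
With the tool pointing down it reaches from about 325 to 875 mm from the base axis. Payload 4.4 kg.
Tool frame: the origin (TCP) lies on the centre line of the jaws, within the pads' length; the fingertips stand ahead of it and the grasp point (between the pads) lies 6 mm ahead of it (ctrl.tcp_to_tips is the z of the fingertips in the tool frame, in mm); z points along the fingers, y is the direction in which the jaws open and shut (so a half turn about z gives the same grasp; the last joint's range is limited). The gripper opens to 85 mm and grips with 20 to 120 N. Pads are 22 mm wide; open, the fingers measure 114 mm over their backs; the gripper's body (76 mm by 85 mm) begins 54 mm behind the grasp point. The pads swing forward as they close: fully open they stand 13 mm farther back than shut.
Start: joints at [-1.448, 0.207, 1.542, -0, 1.393, -0.15], TCP at [155.463, -553.587, 256.282] pointing down, gripper open.
Joint ranges: [-2.73, 2.73], [-0.86, 2.22], [0.23, 2.46], [-1.11, 4.25], [0.08, 2.63], [-2.82, 2.82]. Speed limits (rad/s): [2.79, 2.79, 3.14, 3.14, 3.14, 3.14].

INTERFACE

Orientations are given as a 3x3 rotation matrix whose columns are the frame's x, y, z axes.
In Python, from plant import ctrl, sensors, optics gives the robot as it stands. Calls block until the motion is done:
- ctrl.move_ptp(position, orientation): joint-space move of the TCP to a pose.
- ctrl.move_l(position, rot=None, vel=150, threshold=None): straight line of the TCP; rot=None keeps the orientation; vel is the mean speed in mm/s. With threshold (N) it stops when the force on the tool has changed by that much, and returns True; else False.
- ctrl.set_joints(angles): joint-space move.
- ctrl.gripper_to(opening, force=None): finger opening in mm; force is the grip in N (None keeps the last); returns when the fingers have stopped.
- ctrl.hold(seconds).
- ctrl.solve_ik(position, orientation): joint angles nearest the present ones, or None.
- sensors.read_state(): the state.
- optics.grab_frame(name): name is "scene" or "top" or "wrist"; returns (picture, depth): 384x512x3 uint8, red, green, blue; 384x512 float32, mm along the optical axis (not along the pixel's ray), 0 where there is no reading.
- optics.camera_params(name): a dict with "mtx" (3x3 intrinsics, pixels), "k1" (the pictures are not rectified: a ray, as slopes to the right and down, at radius r is drawn at 1 + k1 r^2 times it, then the intrinsics apply), "R" (3x3) and "t" (3): a world point X has camera coordinates R X + t; the wrist camera has in their place "T_tool_cam" (4x4, takes a point from camera to tool coordinates, whose origin is the TCP and whose axes are the flange's). Camera axes: x right, y down, z forward; pixel columns grow to the right and rows downward; lengths in mm; the calibration is good to about 2 mm. A picture is of the moment at which its call begins: read the wrist's pose just before it. camera_params takes no time and is no camera call.
A pose or a line that the arm cannot do raises ctrl.MotionError and nothing moves.
- ctrl.finish_job(): hands the job in, once; it reports no verdict.
The state is a dict: "t": time; "q": joint angles; "qvel": joint speeds; "tau": joint torques, N m; "eef_pos": TCP position; "eef_rot": TCP orientation; "force": force on the tool from outside, world axes, zero at the start; "wrist_torque": the same for the moment, N m; "grip_width": finger opening in mm.
Only numpy, scipy, OpenCV 4.12 (cv2) and the standard library are available. Lean on these libraries where they do the work, as an engineer would, in place of code of your own. Each camera call takes 0.05 s, during which the arm holds its last target.

## Working session

There is one attempt and no reset: what is moved stays moved. The work goes in short steps, each a Python script; the robot and the scene stay as the last script left them, time stands still between calls to the robot, and variables do not carry over. Pictures are saved under pics/ and viewed, and the job is handed in when it is done.

```bash
ls; mkdir -p pics; python3 - <<'E'
from plant import ctrl,sensors,optics
import cv2,numpy as np
for n in ["scene","top","wrist"]:
    s=sensors.read_state()
    im,d=optics.grab_frame(n)
    cv2.imwrite(f"pics/{n}0.png",im[:,:,::-1]); np.save(f"pics/{n}0.npy",d)
    print(n,optics.camera_params(n),(d>0).mean())
print(s, ctrl.tcp_to_tips)
E
```

```text
pics
scene {'mtx': array([[405.422615  ,   0.        , 254.3469125 ],
       [  0.        , 405.422615  , 192.20354331],
       [  0.        ,   0.        ,   1.        ]]), 'k1': 0.017026360600773723, 'R': array([[-0.3572049 ,  0.9339782 ,  0.00945389],
       [ 0.7564184 ,  0.29520436, -0.58368278],
       [-0.54793782, -0.20134325, -0.81192674]]), 't': array([ 331.26100163, -282.37787814, 1380.53411888])} 0.9959615071614584
top {'mtx': array([[384.24597456,   0.        , 251.6743523 ],
       [  0.        , 384.24597456, 193.58723704],
       [  0.        ,   0.        ,   1.        ]]), 'k1': 0.02293729551283372, 'R': array([[-0.0306677 , -0.99930097,  0.02137903],
       [-0.99235452,  0.02788234, -0.12022927],
       [ 0.11954913, -0.02490273, -0.99251592]]), 't': array([-121.10159063,  592.25096626, 1047.85913072])} 0.9960428873697916
wrist {'mtx': array([[345.20762507,   0.        , 259.21828103],
       [  0.        , 345.20762507, 193.69636264],
       [  0.        ,   0.        ,   1.        ]]), 'k1': -0.03174987820577652, 'T_tool_cam': array([[-1.11581156e-03, -9.5321279
[... 425 characters left out ...]
39347870e+00, -1.50503078e-01]), 'qvel': array([ 7.50028543e-05, -3.75810471e-03, -3.64330357e-03,  2.03184454e-04,
        4.54550678e-04,  8.57110829e-04]), 'tau': array([-1.47452711e-04, -3.84088862e+01, -2.92546946e+01, -2.35575244e-04,
        4.78033777e-03,  2.35885040e-05]), 'eef_pos': array([ 155.37645355, -552.96009325,  255.23030139]), 'eef_rot': array([[ 9.62751409e-01,  2.70387966e-01, -2.69101442e-04],
       [ 2.70387943e-01, -9.62749303e-01,  2.03464006e-03],
       [ 2.91064960e-04, -2.03161437e-03, -9.99997894e-01]]), 'force': array([-0.19168749, -0.51333698,  0.81591983]), 'wrist_torque': array([ 0.05554792, -0.00383069,  0.02031098]), 'grip_width': 85.59824143263756} 25.0
```

View pics/scene0.png

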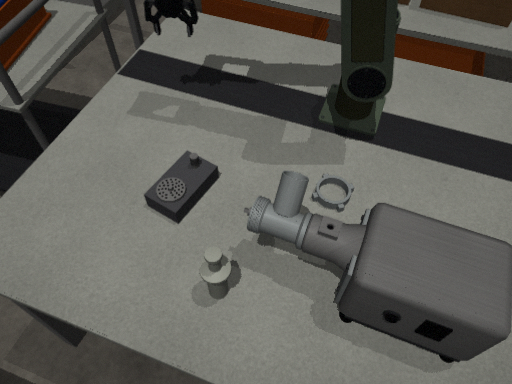

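View pics/top0.png

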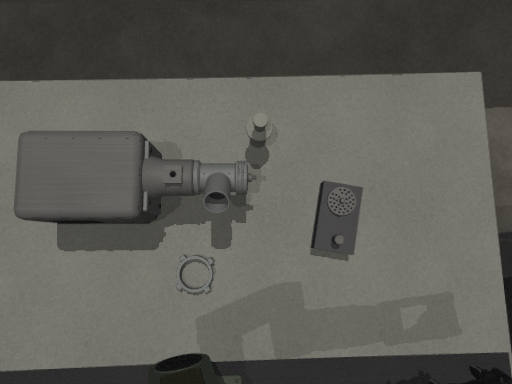

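View pics/wrist0.png

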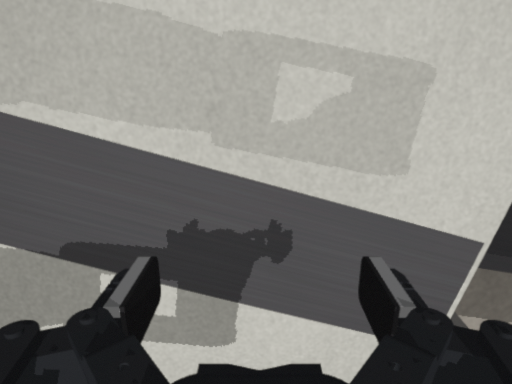

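The scene picture shows the mincer with its boss hole near (331,228), the throat at (290,190) and the pin at (195,158). In the top picture, the hole is at (173,174), the mouth at (217,201), the pin at (338,240), the ring nut at (195,275) and the pusher at (260,125).

```bash
cat > h.py <<'E'
import numpy as np,cv2
from plant import ctrl,sensors,optics
def deproj(n,u,v,d,st=None):
    p=optics.camera_params(n)
    xy=cv2.undistortPoints(np.array([[[u,v]]],float),p['mtx'],np.array([p['k1'],0,0,0,0.]))[0,0]
    c=np.array([xy[0]*d,xy[1]*d,d])
    if 'R' in p: return p['R'].T@(c-p['t'])
    T=p['T_tool_cam']; return st['eef_rot']@(T[:3,:3]@c+T[:3,3])+st['eef_pos']
def cloud(n,depth,st=None):
    p=optics.camera_params(n); h,w=depth.shape
    uu,vv=np.meshgrid(np.arange(w),np.arange(h))
    pts=np.stack([uu,vv],-1).reshape(-1,1,2).astype(float)
    xy=cv2.undistortPoints(pts,p['mtx'],np.array([p['k1'],0,0,0,0.]))[:,0]
    d=depth.reshape(-1,1); c=np.hstack([xy*d,d])
    if 'R' in p: X=(c-p['t'])@p['R']
    else:
        T=p['T_tool_cam']; X=(c@T[:3,:3].T+T[:3,3])@st['eef_rot'].T+st['eef_pos']
    return X.reshape(h,w,3)
E
python3 - <<'E'
from h import *
np.set_printoptions(precision=1,suppress=True)
for n,pts in dict(top=[(173,174),(166,180),(180,168),(217,201),(338,240),(341,201),(195,275),(260,121)],scene=[(331,228),(195,157),(170,189)]).items():
    d=np.load(f'pics/{n}0.npy'); X=cloud(n,d)
    for u,v in pts: print(n,u,v,X[v,u])
im=cv2.imread('pics/top0.png')[120:270,130:390]
cv2.imwrite('pics/topz.png',cv2.resize(im,None,fx=3,fy=3,interpolation=cv2.INTER_CUBIC))
im=cv2.imread('pics/scene0.png')[130:280,130:390]
cv2.imwrite('pics/scenez.png',cv2.resize(im,None,fx=3,fy=3,interpolation=cv2.INTER_CUBIC))
X=cloud('top',np.load('pics/top0.npy'))
for lo,hi,name in [(48,62,'holder'),(90,105,'grip'),(218,228,'boss'),(228,245,'casing')]:
    m=(X[...,2]>lo)&(X[...,2]<hi)
    k,l,s,c=cv2.connectedComponentsWithStats(m.astype(np.uint8))
    for i in range(1,k):
        if s[i,4]>25: 
            P=X[l==i]; r=cv2.minAreaRect(P[:,:2].astype(np.float32)); print(name,s[i],P.mean(0),r)
E
```

```text
top 173 174 [618.6  50.  215.5]
top 166 180 [604.   65.6 220. ]
top 180 168 [631.2  32.4 222.3]
top 217 201 [552.3 -51.8 210. ]
top 338 240 [ 451.6 -360.6   97.6]
top 341 201 [ 556.7 -380.6   74.5]
top 195 275 [364.9  28.7  -2.6]
top 260 121 [ 748.2 -160.4  197.5]
scene 331 228 [617.8  52.9 213.9]
scene 195 157 [ 459.3 -355.6   98.2]
scene 170 189 [ 565.6 -381.6   71. ]
holder [ 313  181   50   74 2007] [ 501.8 -370.1   56. ] ((515.195556640625, -374.4715576171875), (110.96268463134766, 190.5822296142578), 78.46289825439453)
holder [ 57 223  60   1  60] [518.5 312.5  55.1] ((518.5121459960938, 313.656005859375), (155.9114227294922, 0.34078386425971985), 88.2919692993164)
grip [334 235   9   9  69] [ 454.1 -360.8   97.6] ((454.2264099121094, -360.7926025390625), (21.637819290161133, 21.041715621948242), 87.7585678100586)
boss [ 19 133 141  87 757] [588.1 162.7 222.8] ((558.3563232421875, 216.37820434570312), (159.44937133789062, 331.26629638671875), 35.345542907714844)
boss [163 165  19  19 309] [618.   50.1 223.7] ((617.7821044921875, 51.21765899658203), (43.19241714477539, 42.43145751953125), 89.08436584472656)
boss [206 173  24  11  61] [606.8 -55.4 222.6] ((605.41357421875, -54.926856994628906), (53.15953826904297, 24.785240173339844), 89.20439147949219)
boss [207 196  20  11  64] [547.9 -50.7 223.2] ((549.7446899414062, -50.7730598449707), (45.059715270996094, 21.639663696289062), 83.03981018066406)
casing [   14   132   127    86 10332] [621.1 263.4 235. ] ((622.034423828125, 264.5102233886719), (280.1334228515625, 198.76385498046875), 88.7558364868164)
casing [205 176  25  16 109] [595.2 -57.3 236.2] ((592.3660278320312, -56.364891052246094), (56.15451431274414, 33.26285934448242), 81.20243072509766)
casing [206 196  22  17 113] [538.1 -50.2 237.2] ((540.5985107421875, -48.59052658081055), (50.71424865722656, 33.27890396118164), 76.42203521728516)
```

View pics/topz.png

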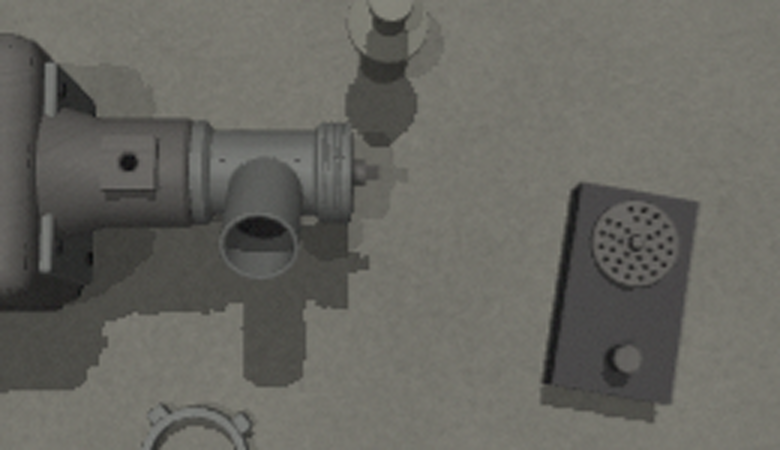

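View pics/scenez.png

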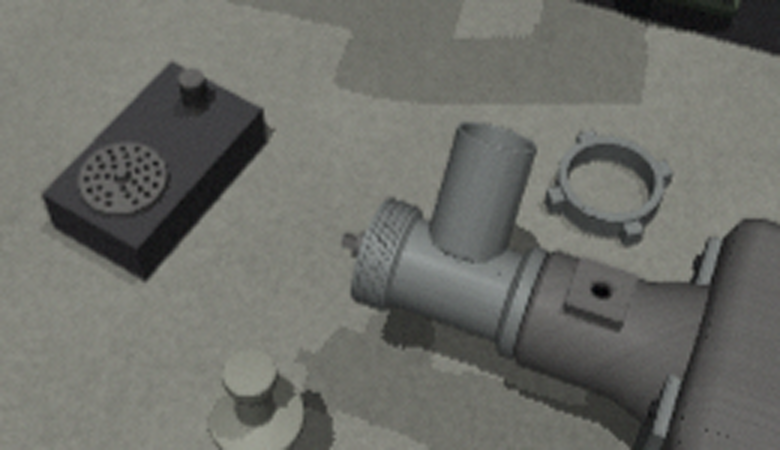

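```bash
python3 - <<'E'
from h import *
from scipy.optimize import least_squares
np.set_printoptions(precision=2,suppress=True)
def hole(n,box,zt):
    im=cv2.imread(f'pics/{n}0.png',0); u0,v0,u1,v1=box
    p=im[v0:v1,u0:u1].astype(float); w=np.clip(np.median(p)-15-p,0,None)
    vv,uu=np.mgrid[v0:v1,u0:u1]; u=(w*uu).sum()/w.sum(); v=(w*vv).sum()/w.sum()
    a=deproj(n,u,v,500);b=deproj(n,u,v,1500); s=(zt-a[2])/(b[2]-a[2]); return (u,v),a+s*(b-a)
print(hole('top',(168,169,179,180),222),hole('scene',(325,222,337,233),222))
for n in ['top','scene']:
    X=cloud(n,np.load(f'pics/{n}0.npy')); P=X.reshape(-1,3)
    b=P[(abs(P[:,0]-618)<25)&(abs(P[:,1]-50)<25)&(P[:,2]>219)&(P[:,2]<228)]
    print(n,'boss',len(b),b.mean(0),np.median(b[:,2]), cv2.minAreaRect(b[:,:2].astype(np.float32)))
    # casing yaw: via hub+barrel: fit axis x as fn of y with known radius, hub y 10..-40
    h=P[(P[:,1]<25)&(P[:,1]>8)&(abs(P[:,0]-618)<50)&(P[:,2]>170)]
    # throat
    def sel(a,y): pass
    T=P[(P[:,1]>-92)&(P[:,1]<-15)&(P[:,0]<640)&(P[:,0]>490)&(P[:,2]>150)&(P[:,2]<300)]
    def res(p,T):
        x0,a,yt,z0=p; d=np.array([-np.sin(a),0,np.cos(a)]); q=T-np.array([x0,yt,z0])
        t=q@d; r=np.linalg.norm(q-np.outer(t,d),axis=1); return r-30,t
    p=np.array([618,0.6,-55,170.])
    for it in range(15):
        r,t=res(p,T); m=(t>58)&(t<113)&(abs(r)<(8 if it<5 else 4))
        f=least_squares(lambda p:np.r_[res(p,T[m])[0],(p[0]-618)*0.5,(p[3]-170)*2],p,loss='soft_l1'); p=f.x
    r,t=res(p,T); m=(t>50)&(abs(r)<4)
    print(n,p,np.degrees(p[1]),m.sum(),np.std(r[m]),'tmax',np.percentile(t[m],[50,95,99]))
    # casing front edge top yaw
    c=P[(P[:,2]>228)&(P[:,2]<242)&(P[:,1]>125)]
    print('casing',cv2.minAreaRect(c[:,:2].astype(np.float32)))
    g=P[(abs(P[:,0]-455)<20)&(abs(P[:,1]+360)<20)&(P[:,2]>92)&(P[:,2]<104)]
    print('grip',len(g),cv2.minEnclosingCircle(g[:,:2].astype(np.float32)),np.median(g[:,2]))
E
```

```text
((np.float64(172.3440156965337), np.float64(173.71680837148463)), array([618.19,  50.38, 222.  ])) ((np.float64(329.9423868312757), np.float64(226.48030570252791)), array([620.12,  49.91, 222.  ]))
top boss 302 [618.1   50.   223.86] 223.87817361615413 ((617.879638671875, 50.63682556152344), (42.03400802612305, 42.21782302856445), 89.08436584472656)
top [615.12   0.63 -53.87 169.92] 36.04588871827014 705 1.1041730607480156 tmax [ 90.92 115.52 117.17]
casing ((622.0125122070312, 264.582763671875), (279.90252685546875, 198.7867431640625), 88.80590057373047)
grip 66 ((453.6706848144531, -361.6136779785156), 11.865232467651367) 97.97750557443509
scene boss 336 [620.17  50.46 222.44] 222.4870443083649 ((618.8856201171875, 50.22827911376953), (41.76460647583008, 44.790077209472656), 88.76053619384766)
scene [615.74   0.66 -53.52 169.93] 37.76790746471868 839 1.3864087757786576 tmax [ 85.31 112.96 114.42]
casing ((625.4749145507812, 264.1660461425781), (277.5716857910156, 199.35748291015625), 88.7994155883789)
grip 53 ((457.078125, -361.0775146484375), 13.542325019836426) 96.24532800018412
```

Lean is about 37°, the hole is near (618.5, 50.3) and the pin near (455, -361). Next I take wrist close-ups from the same relative height, so calibration bias cancels.

```bash
python3 - <<'E'
from h import *
np.set_printoptions(precision=2,suppress=True)
R=np.diag([1.,-1,-1])
def shot(name):
    ctrl.hold(0.3); st=sensors.read_state(); im,d=optics.grab_frame('wrist')
    cv2.imwrite(f'pics/{name}.png',im[:,:,::-1]); np.savez(f'pics/{name}.npz',d=d,pos=st['eef_pos'],rot=st['eef_rot']); print(name,st['t'],st['eef_pos'],st['q'],st['force'])
ctrl.move_ptp([618.5,50.3,303],R); shot('w_hole')
ctrl.move_ptp([540,-150,300],R)
ctrl.move_ptp([455,-361,178],R); shot('w_pin')
E
```

```text
w_hole 3.1417 [618.52  49.87 302.98] [-0.06  0.27  1.37 -0.    1.5   1.51] [-0.35 -0.28 -1.16]
w_pin 5.3667 [ 455.89 -360.39  178.78] [-0.82  0.29  1.6   0.    1.24  0.75] [-0.76  1.16  0.37]
```

View pics/w_hole.png

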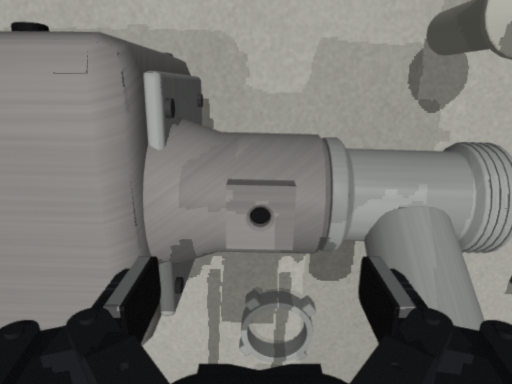

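View pics/w_pin.png

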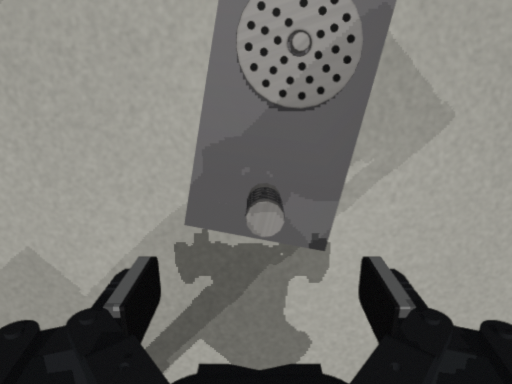

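The wrist pictures show the hole at about (260,215) and the pin's grip top at about (265,218), so both are close to my estimates. Refining both.

```bash
python3 - <<'E'
from h import *
np.set_printoptions(precision=2,suppress=True)
z=np.load('pics/w_hole.npz'); st=dict(eef_pos=z['pos'],eef_rot=z['rot']); X=cloud('wrist',z['d'],st)
im=cv2.imread('pics/w_hole.png',0)
p=im[200:232,244:277].astype(float); m=(p<70)
vv,uu=np.nonzero(m); u=uu.mean()+244; v=vv.mean()+200
b=X[(abs(X[...,0]-618)<18)&(abs(X[...,1]-50)<18)&(X[...,2]>218)]; zb=np.median(b[:,2])
dep=np.median(z['d'][222:240,235:285]); 
P=deproj('wrist',u,v,100,st);Q=deproj('wrist',u,v,300,st); H=P+(Q-P)*(zb-P[2])/(Q[2]-P[2])
print('hole px',u,v,m.sum(),'zb',zb,'H',H,'tool',st['eef_rot'].T@(H-st['eef_pos']))
bb=cv2.minAreaRect(b[:,:2].astype(np.float32)); print(bb)
z=np.load('pics/w_pin.npz'); st=dict(eef_pos=z['pos'],eef_rot=z['rot']); X=cloud('wrist',z['d'],st)
m=(abs(X[...,0]-455)<20)&(abs(X[...,1]+361)<20)&(X[...,2]>92)
T=X[m]; zt=np.median(T[:,2]); T=T[abs(T[:,2]-zt)<2]; vv,uu=np.nonzero(m)
print('pin',zt,len(T),cv2.minEnclosingCircle(T[:,:2].astype(np.float32)),T.mean(0),uu.mean(),vv.mean(), 'px area',m.sum())
C=T.mean(0); print('tool',st['eef_rot'].T@(C-st['eef_pos']))
print(st['eef_rot'])
E
```

```text
hole px 259.84511784511784 215.27272727272728 297 zb 224.20487611083544 H [620.64  48.65 224.2 ] tool [ 2.13  1.21 78.77]
((618.003173828125, 49.99539566040039), (35.9915885925293, 35.99259567260742), 0.0064047337509691715)
pin 229.23417635828298 1214 ((466.17120361328125, -361.27197265625), 18.71097183227539) [ 466.74 -361.17  229.2 ] 260.62754835337165 326.09592263460536 px area 3826
tool [ 10.91   0.84 -50.41]
[[ 1.  0.  0.]
 [ 0. -1. -0.]
 [ 0.  0. -1.]]
```

```bash
python3 - <<'E'
from h import *
np.set_printoptions(precision=2,suppress=True)
z=np.load('pics/w_hole.npz'); st=dict(eef_pos=z['pos'],eef_rot=z['rot']); X=cloud('wrist',z['d'],st)
m=(abs(X[...,0]-618)<40)&(abs(X[...,1]-50)<40)&(X[...,2]>221)&(X[...,2]<228)
k,l,s,c=cv2.connectedComponentsWithStats(m.astype(np.uint8)); i=l[235,260]; B=X[l==i]
print('boss',s[i],cv2.minAreaRect(B[:,:2].astype(np.float32)),np.median(B[:,2]))
z=np.load('pics/w_pin.npz'); st=dict(eef_pos=z['pos'],eef_rot=z['rot']); X=cloud('wrist',z['d'],st)
m=(abs(X[...,0]-455)<22)&(abs(X[...,1]+361)<22)&(X[...,2]>92)&(X[...,2]<104)
T=X[m]; zt=np.median(T[:,2]); T=T[abs(T[:,2]-zt)<1.5]
print('pin',zt,len(T),cv2.minEnclosingCircle(T[:,:2].astype(np.float32)),T.mean(0),T.min(0),T.max(0))
C=T.mean(0); print('tool',st['eef_rot'].T@(C-st['eef_pos']))
E
```

```text
boss [ 226  183   71   67 4072] ((618.6808471679688, 48.51774978637695), (42.09383773803711, 42.98987579345703), 88.53935241699219) 223.22885490059105
pin 97.18541831331518 1059 ((454.51483154296875, -364.6495056152344), 12.229941368103027) [ 455.06 -364.86   97.26] [ 442.49 -376.09   95.7 ] [ 466.67 -353.1    98.68]
tool [-0.91  4.39 81.53]
```

```bash
python3 - <<'E'
from h import *
np.set_printoptions(precision=2,suppress=True)
R=np.diag([1.,-1,-1])
ctrl.move_l([455,-362.5,150],vel=150)
ctrl.gripper_to(60)
ctrl.move_l([455,-362.5,85],vel=80,threshold=15)
f0=sensors.read_state(); print(f0['t'],f0['eef_pos'],f0['force'])
ctrl.gripper_to(18,force=35)
s=sensors.read_state(); print(s['t'],s['grip_width'],s['force'],s['eef_pos'])
ctrl.move_l([455,-362.5,200],vel=80)
s=sensors.read_state(); print(s['t'],s['grip_width'],s['force'],s['eef_pos'])
ctrl.hold(.2);im,d=optics.grab_frame('wrist'); cv2.imwrite('pics/w_held.png',im[:,:,::-1]); np.savez('pics/w_held.npz',d=d,pos=s['eef_pos'],rot=s['eef_rot'])
E
```

```text
7.0833 [ 455.38 -362.93   85.48] [ 0.39  0.45 -0.43]
7.5 22.903859609405373 [0.05 0.33 3.75] [ 455.37 -362.89   85.8 ]
9.0917 23.200296122526186 [-0.63 -0.02 -1.28] [ 454.68 -362.17  199.23]
```

View pics/w_held.png

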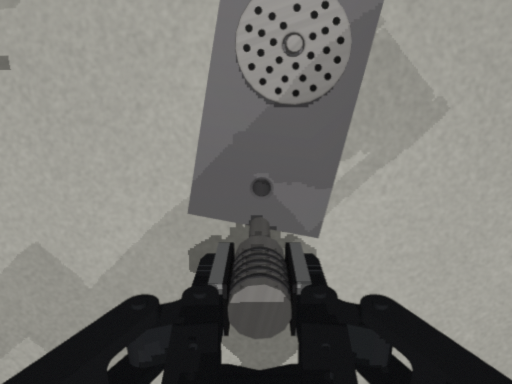

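Pin held: its tip is at (259,223), and its empty holder hole is at (262,187), which gives me a calibration reference. I'll look at the locking hole from the same relative height.

```bash
python3 - <<'E'
from h import *
np.set_printoptions(precision=2,suppress=True)
R=np.diag([1.,-1,-1])
ctrl.move_ptp([470,-280,390],R)
ctrl.move_ptp([600,30,390],R)
ctrl.move_ptp([619.3,50,367.5],R)
ctrl.hold(.3);s=sensors.read_state(); print(s['t'],s['grip_width'],s['force'],s['eef_pos'])
im,d=optics.grab_frame('wrist'); cv2.imwrite('pics/w_over.png',im[:,:,::-1]); np.savez('pics/w_over.npz',d=d,pos=s['eef_pos'],rot=s['eef_rot'])
def meas(n,zp,c):
    z=np.load(f'pics/{n}.npz'); st=dict(eef_pos=z['pos'],eef_rot=z['rot']); im=cv2.imread(f'pics/{n}.png',0)
    u0,v0=c; p=im[v0-13:v0+13,u0-14:u0+14].astype(int)
    for th in (45,55,65):
        k,l,sst,cc=cv2.connectedComponentsWithStats((p<th).astype(np.uint8)); 
        if k<2: continue
        i=1+np.argmax(sst[1:,4]); u,v=cc[i]+[u0-14,v0-13]
        P=deproj('wrist',u,v,100,st);Q=deproj('wrist',u,v,300,st); H=P+(Q-P)*(zp-P[2])/(Q[2]-P[2])
        print(n,th,sst[i],u,v,'world',H,'tool',st['eef_rot'].T@(H-st['eef_pos']))
meas('w_held',55,(262,187)); meas('w_over',223,(262,187))
E
```

```text
12.0167 22.9736864575039 [ 0.62  0.98 -0.89] [619.44  49.23 368.65]
w_held 45 [13  7  9  9 27] 265.6296296296296 183.25925925925927 world [ 458.35 -367.92   55.  ] tool [  3.82   5.91 144.22]
w_held 55 [  5   6  18  16 232] 261.2931034482759 187.07758620689654 world [ 455.21 -364.5    55.  ] tool [  0.68   2.49 144.23]
w_held 65 [  4   5  19  17 268] 261.089552238806 186.8992537313433 world [ 455.36 -364.34   55.  ] tool [  0.83   2.33 144.23]
w_over 45 [  4   7  15  13 156] 258.9551282051282 187.2051282051282 world [619.86  48.55 223.  ] tool [  0.16   0.64 145.65]
w_over 55 [  3   7  16  14 163] 258.76073619631904 187.30674846625766 world [619.78  48.7  223.  ] tool [  0.07   0.48 145.65]
w_over 65 [  3   7  16  14 178] 258.8258426966292 187.3370786516854 world [619.75  48.65 223.  ] tool [  0.05   0.53 145.65]
```

View pics/w_over.png

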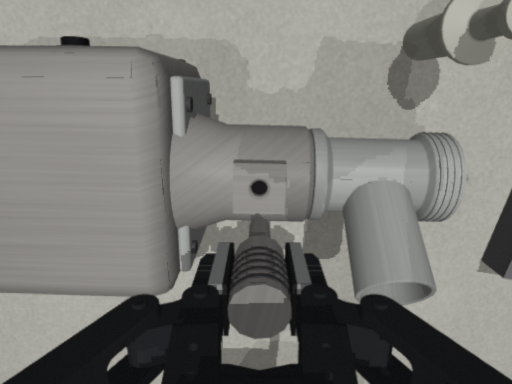

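```bash
python3 - <<'E'
from h import *
np.set_printoptions(precision=2,suppress=True)
tgt=np.array([619.86,50.18])
ctrl.move_l([*tgt,302],vel=80); ctrl.hold(.3)
s=sensors.read_state(); print(s['t'],s['eef_pos'],s['force'])
cmd=tgt+(tgt-s['eef_pos'][:2]); print(cmd)
ctrl.move_l([*cmd,300],vel=30); ctrl.hold(.3)
s=sensors.read_state(); print(s['t'],s['eef_pos'],s['force'])
im,d=optics.grab_frame('wrist'); cv2.imwrite('pics/w_near.png',im[:,:,::-1])
E
```

```text
13.3333 [620.06  50.17 302.54] [ 0.14 -0.59 -1.63]
[619.66  50.19]
13.8833 [619.68  50.19 300.  ] [-0.34  0.03 -0.72]
```

View pics/w_near.png

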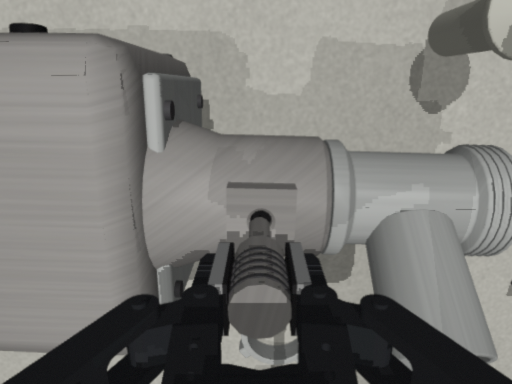

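The tip is just over the hole mouth at (260,217), and the alignment looks good. Lowering gently.

```bash
python3 - <<'E'
from h import *
np.set_printoptions(precision=2,suppress=True)
x,y=619.85,50.19
for z in (292,286,280,275):
    h=ctrl.move_l([x,y,z],vel=15,threshold=6)
    s=sensors.read_state(); print(s['t'],z,h,s['eef_pos'],s['force'],s['wrist_torque'])
    if h: break
E
```

```text
14.6167 292 False [619.87  50.17 291.99] [ 0.08 -0.63 -1.54] [-0.01 -0.03  0.01]
15.1667 286 False [619.79  50.2  285.84] [ 0.33  0.29 -1.92] [ 0.   -0.04 -0.03]
15.7167 280 False [619.78  50.21 279.82] [-0.04  0.16 -0.39] [-0.02  0.07 -0.04]
16.2 275 False [619.76  50.21 274.76] [ 0.23  0.19 -1.78] [-0.01  0.06 -0.04]
```

```bash
python3 - <<'E'
from h import *
np.set_printoptions(precision=2,suppress=True)
x,y=619.85,50.19
h=ctrl.move_l([x,y,271],vel=10,threshold=4)
s=sensors.read_state(); print(s['t'],h,s['eef_pos'],s['force'])
ctrl.gripper_to(50)
ctrl.move_l([x,y,330],vel=120)
ctrl.hold(.1)
s=sensors.read_state(); print(s['t'],s['eef_pos'],s['force'])
im,d=optics.grab_frame('top'); cv2.imwrite('pics/t1.png',im[:,:,::-1]); np.save('pics/t1.npy',d)
im,d=optics.grab_frame('wrist'); cv2.imwrite('pics/w1.png',im[:,:,::-1]); X=cloud('wrist',d,s)
T=X[(abs(X[...,0]-619)<25)&(abs(X[...,1]-50)<25)&(X[...,2]>240)&(X[...,2]<292)]
top=T[T[:,2]>T[:,2].max()-4]; print(len(T),top.mean(0),np.median(top[:,2]))
# IK feasibility for arc
a0=np.radians(1.2)
ax=np.array([619-1.2-.021*105, 50-105,170.]);print(ax)
E
```

```text
16.55 True [620.    50.   272.55] [-0.31 -0.71  4.64]
17.6667 [619.14  50.23 328.37] [ 0.15  0.27 -0.35]
2501 [620.33  48.23 284.16] 284.1715969993485
[615.59 -55.   170.  ]
```

View pics/w1.png

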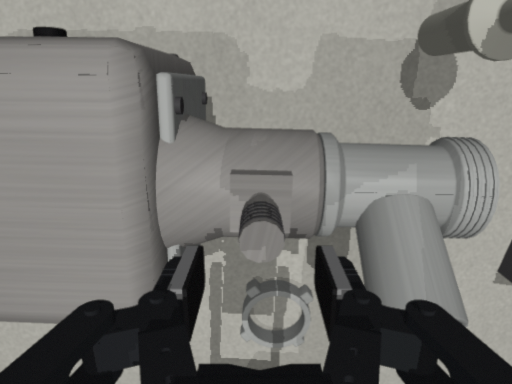

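Pin is in the guide, resting on the sleeve (top at z 284, expected 284). Next I check reachability for the swing.

```bash
cat >> h.py <<'E'
C0=np.array([616.5,-55.,170.])
def pose(adeg,r,sgn):
    a=np.radians(adeg); d=np.array([-np.sin(a),0,np.cos(a)])
    x=np.array([0,-1.*sgn,0]); z=-d; y=np.cross(z,x)
    return C0+r*d, np.column_stack([x,y,z])
def topz(d):
    X=cloud('top',d); T=X[(abs(X[...,0]-619)<9)&(abs(X[...,1]-50)<9)&(X[...,2]>228)&(X[...,2]<300)]
    return (np.median(T[:,2]) if len(T) else None), len(T)
E
python3 - <<'E'
from h import *
np.set_printoptions(precision=2,suppress=True)
for sg in (1,-1):
    for a in (40,20,0,-20):
        p,R=pose(a,110,sg); print(sg,a,ctrl.solve_ik(p,R))
    p,R=pose(37,190,sg); print(sg,'pre',ctrl.solve_ik(p,R))
print(topz(np.load('pics/t1.npy')))
E
```

```text
1 40 [-0.39 -0.2   2.1   0.43  0.62  2.48]
1 20 [-0.29  0.01  1.76  0.12  1.04  2.81]
1 0 None
1 -20 None
1 pre [-0.43 -0.37  2.06  0.33  0.88  2.57]
-1 40 [-0.39 -0.2   2.1   0.43  0.62 -0.67]
-1 20 [-0.29  0.01  1.76  0.12  1.04 -0.34]
-1 0 [-0.23  0.28  1.4  -0.    1.46 -0.23]
-1 -20 [-0.19  0.59  1.01 -0.07  1.88 -0.2 ]
-1 pre [-0.43 -0.37  2.06  0.33  0.88 -0.57]
(np.float64(284.3086547515375), 42)
```

```bash
python3 - <<'E'
from h import *
np.set_printoptions(precision=2,suppress=True)
ctrl.move_l([600,20,400],vel=200)
ctrl.gripper_to(85)
p,R=pose(37,250,-1); ctrl.move_ptp(p,R)
p,R=pose(37,180,-1); ctrl.move_l(p,R,vel=100); ctrl.hold(.2)
s=sensors.read_state(); print(s['t'],s['eef_pos'],p,s['force'],s['grip_width'])
im,d=optics.grab_frame('wrist'); cv2.imwrite('pics/w2.png',im[:,:,::-1])
np.savez('pics/w2.npz',d=d,pos=s['eef_pos'],rot=s['eef_rot'])
im,d=optics.grab_frame('top'); cv2.imwrite('pics/t2.png',im[:,:,::-1]); print(topz(d))
E
```

```text
21.5667 [508.32 -55.2  314.7 ] [508.17 -55.   313.75] [ 0.07 -0.1   0.09] 84.73439333873871
(np.float64(284.52696224093654), 70)
```

View pics/w2.png

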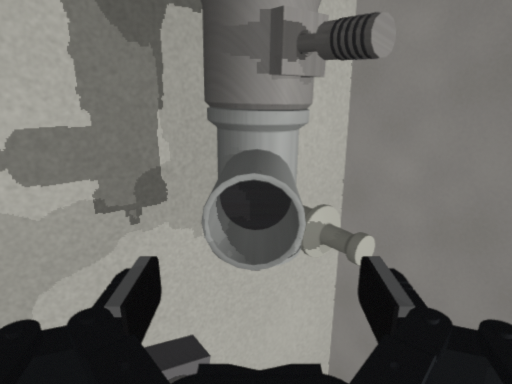

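View pics/t2.png

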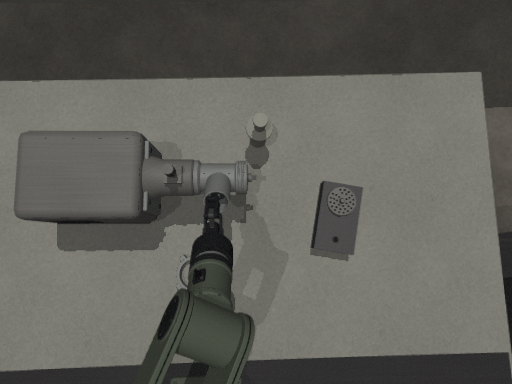

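The mouth is centred between the open fingers at (254,222), and the pin stands at (168,170) in the top view. I'll cage the throat loosely and swing it.

```bash
cat >> h.py <<'E'
def step(a,vel,thr,r=110):
    p,R=pose(a,r,-1); h=ctrl.move_l(p,R,vel=vel,threshold=thr)
    s=sensors.read_state(); d=optics.grab_frame('top')[1]; z=topz(d)
    t=R[:,1]
    print(f"t={s['t']:.2f} a={a:.1f} stop={h} F={s['force'].round(1)} Ft={s['force']@t:.1f} pin={z}",flush=True)
    return h,s,z[0],s['force']
E
python3 - <<'E'
from h import *
np.set_printoptions(precision=2,suppress=True)
h=ctrl.move_l(pose(37,110,-1)[0],vel=80,threshold=8)
s=sensors.read_state(); print(s['t'],h,s['eef_pos'],s['force'])
if not h:
    ctrl.gripper_to(68,force=20); s=sensors.read_state(); print(s['t'],s['grip_width'],s['force'])
    for a in (31,26,22):
        if step(a,50,9)[0]: break
E
```

```text
22.6917 False [550.46 -55.09 258.31] [-0.3   0.2   0.49]
23.0083 67.83253537088537 [ 0.59 -0.07 -0.16]
t=23.39 a=31.0 stop=False F=[-0.4  0.6 -0.6] Ft=-0.6 pin=(np.float64(285.19313573766067), 47)
t=23.78 a=26.0 stop=False F=[ 0.1 -0.1 -0.4] Ft=-0.1 pin=(np.float64(284.8636024273393), 45)
t=24.13 a=22.0 stop=False F=[ 0.  -0.3  0.3] Ft=0.1 pin=(np.float64(284.85581805641175), 48)
```

```bash
python3 - <<'E'
from h import *
s=sensors.read_state(); print(s['eef_pos'],s['force'],s['grip_width'])
for n in('wrist','scene'):
    im,d=optics.grab_frame(n); cv2.imwrite(f'pics/{n}3.png',im[:,:,::-1])
E
```

```text
[575.20334286 -55.0678132  271.78835633] [-0.42255597 -0.29183527  0.53527238] 68.03662165165169
```

View pics/wrist3.png

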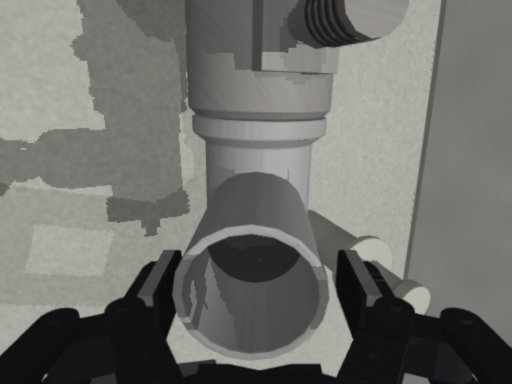

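View pics/scene3.png

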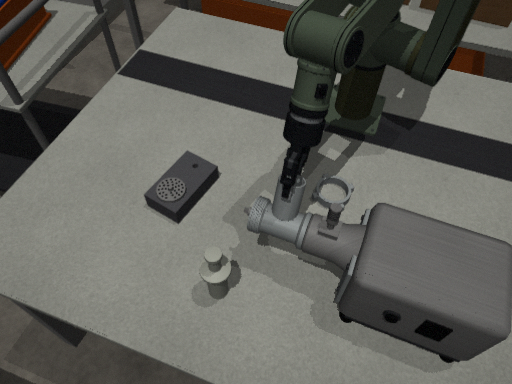

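The head follows, with the pushing finger at its wall near (165,290). Now slow steps through the possible window.

```bash
python3 - <<'E'
from h import *
a=22
while a>-20:
    a-=2
    h,s,z,f=step(a,14,7)
    if h or (z is not None and z<280): break
E
```

```text
t=24.71 a=20.0 stop=False F=[-3.3 -0.1  1.6] Ft=-2.6 pin=(np.float64(285.24611203539433), 48)
t=25.18 a=18.0 stop=False F=[-1.5 -0.   0.6] Ft=-1.3 pin=(np.float64(284.81522639137586), 46)
t=25.66 a=16.0 stop=False F=[-1.  -0.7 -1. ] Ft=-1.2 pin=(np.float64(284.9956171967674), 46)
t=26.13 a=14.0 stop=False F=[-1.6 -0.4  0.4] Ft=-1.5 pin=(np.float64(284.8932070845626), 11)
t=26.61 a=12.0 stop=False F=[-2.3 -0.9 -0.7] Ft=-2.4 pin=(None, 0)
t=27.08 a=10.0 stop=False F=[-1.2 -0.6  1.1] Ft=-0.9 pin=(None, 0)
t=27.56 a=8.0 stop=False F=[-1.3  0.1  0.9] Ft=-1.2 pin=(None, 0)
t=28.03 a=6.0 stop=False F=[-1.  -0.2  0.5] Ft=-0.9 pin=(None, 0)
t=28.51 a=4.0 stop=False F=[-1.7 -0.5  0.9] Ft=-1.7 pin=(np.float64(265.3117390287719), 5)
```

```bash
python3 - <<'E'
from h import *
s=sensors.read_state(); print(s['t'],s['eef_pos'],s['force'])
for n in('top','scene'):
    im,d=optics.grab_frame(n); X=cloud(n,d)
    T=X[(abs(X[...,0]-619)<13)&(abs(X[...,1]-50)<13)&(X[...,2]>226)&(X[...,2]<300)]; print(n,len(T),np.percentile(T[:,2],[50,90,99]) if len(T) else 0)
    b=(190,100,370,280) if n=='scene' else (130,100,310,280)
    cv2.imwrite(f'pics/{n}4.png',cv2.resize(im[b[1]:b[3],b[0]:b[2],::-1],None,fx=3,fy=3))
E
```

```text
28.5583 [609.25830861 -54.97497527 279.9265991 ] [ 0.04363011 -0.15084951 -0.30267951]
top 30 [246.67000823 264.68597471 265.5119031 ]
scene 211 [260.34718491 265.70690775 266.83627198]
```

View pics/scene4.png

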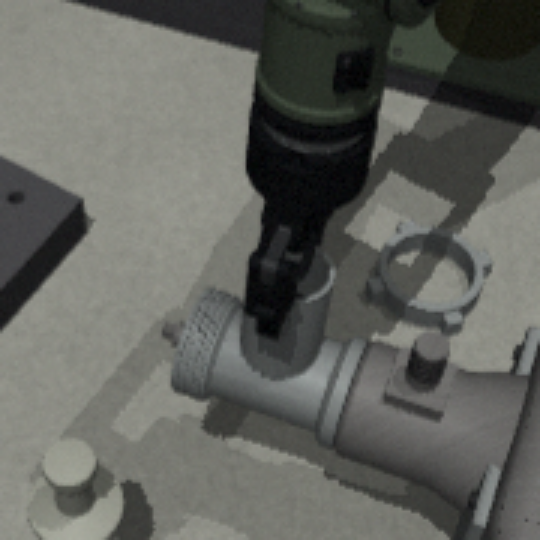

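Both cameras show the pin dropped, with its grip top at about 265 (home is 265). I'll feel gently that the head is locked, unload, and withdraw.

```bash
python3 - <<'E'
from h import *
for a in (2.5,1):
    if step(a,12,6)[0]: break
step(4.5,20,None)
ctrl.gripper_to(85)
s=sensors.read_state(); a=4.5
p,R=pose(a,200,-1); ctrl.move_l(p,R,vel=100,threshold=12)
ctrl.move_l([480,-120,420],vel=150)
ctrl.hold(.2); s=sensors.read_state(); print(s['t'],s['eef_pos'],s['force'])
for n in('top','scene'):
    im,d=optics.grab_frame(n); X=cloud(n,d); np.save(f'pics/{n}5.npy',d)
    T=X[(abs(X[...,0]-619)<13)&(abs(X[...,1]-50)<13)&(X[...,2]>250)&(X[...,2]<300)]; print(n,len(T),T.mean(0),np.percentile(T[:,2],[50,90,99]) if len(T) else 0)
    cv2.imwrite(f'pics/{n}5.png',im[:,:,::-1])
    b=(190,100,370,280) if n=='scene' else (130,100,310,280)
    cv2.imwrite(f'pics/{n}5z.png',cv2.resize(im[b[1]:b[3],b[0]:b[2],::-1],None,fx=3,fy=3))
E
```

```text
t=29.05 a=2.5 stop=False F=[-2.5  0.5  1.2] Ft=-2.5 pin=(np.float64(264.93316916253946), 18)
t=29.49 a=1.0 stop=False F=[-1.7  0.2  1.5] Ft=-1.7 pin=(np.float64(265.3225653399336), 29)
t=30.02 a=4.5 stop=False F=[ 0.3 -1.3  0.2] Ft=0.3 pin=(None, 0)
32.7667 [ 480.31353422 -119.64047456  419.38216553] [-0.14614092 -0.29090329  0.17593793]
top 101 [616.51206445  49.17482284 264.44575665] [265.21589546 267.2727112  268.61194086]
scene 141 [621.18196964  50.13156371 261.94357888] [263.51350209 265.63175118 267.25559322]
```

View pics/scene5z.png

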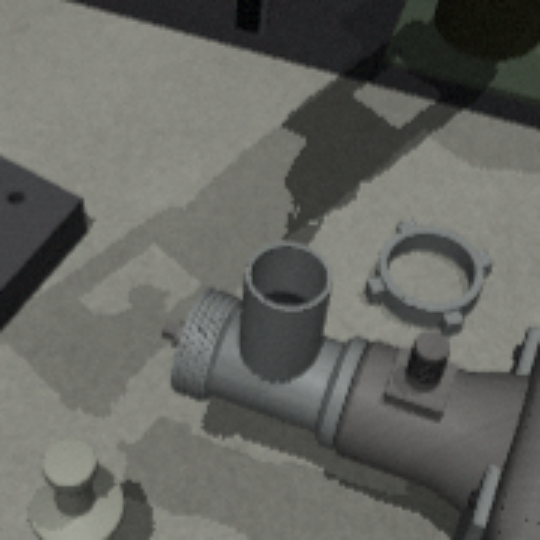

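View pics/top5.png

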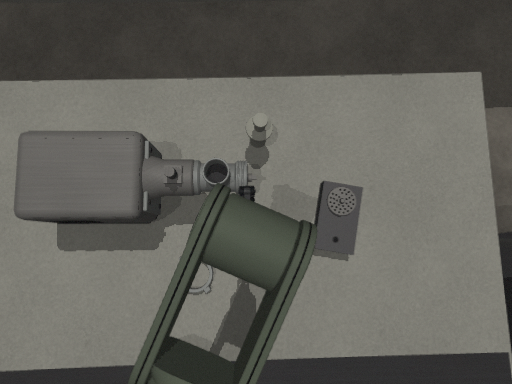

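The pin looks home, but the nudge stayed within play, with only friction felt. Before handing in I'll measure grip top against boss closely with the wrist camera and feel a little further for the stop.

```bash
python3 - <<'E'
from h import *
np.set_printoptions(precision=2,suppress=True)
R=np.diag([1.,-1,-1])
ctrl.move_ptp([560,20,400],R)
ctrl.move_ptp([619,50,340],R); ctrl.hold(.3)
s=sensors.read_state(); im,d=optics.grab_frame('wrist'); cv2.imwrite('pics/w6.png',im[:,:,::-1]); X=cloud('wrist',d,s)
P=X.reshape(-1,3); n=(abs(P[:,0]-619)<26)&(abs(P[:,1]-49)<26)
T=P[n&(P[:,2]>255)&(P[:,2]<290)]; T=T[abs(T[:,2]-np.percentile(T[:,2],70))<3]; B=P[n&(P[:,2]>219)&(P[:,2]<228)]
print(s['t'],'top',len(T),T.mean(0),np.median(T[:,2]),'boss',np.median(B[:,2]),len(B))
# throat mouth now
M=P[(abs(P[:,1]+55)<45)&(P[:,2]>272)&(P[:,2]<300)&(abs(P[:,0]-616)<50)]; print('rim',len(M),M.min(0),M.max(0))
E
```

```text
35.2667 top 1139 [618.09  48.67 265.31] 265.32746236054476 boss 223.26996576891156 1953
rim 4611 [581.89 -86.8  272.  ] [642.45 -25.45 288.  ]
```

View pics/w6.png

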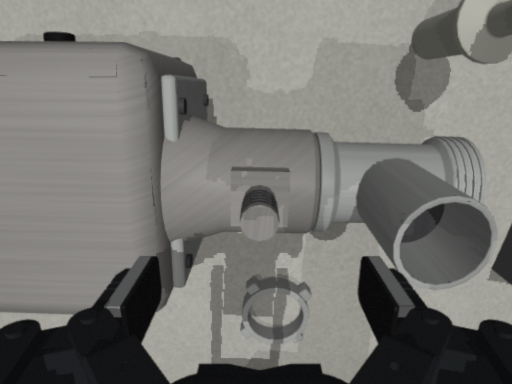

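The wrist picture shows the pin's grip seated on the boss at (260,215). Grip top is 42.05 mm above the boss, against 42 for fully home, and it has dropped 18.9 mm. Retreating clear and handing in.

```bash
python3 - <<'E'
from h import *
ctrl.move_l([560,20,420],vel=150); ctrl.hold(.3)
s=sensors.read_state(); print(s['t'],s['force'],s['qvel'].round(3))
ctrl.finish_job()
E
```

```text
36.4583 [-0.80479461 -0.61615281 -0.60599119] [-0.001 -0.007 -0.006  0.001  0.002 -0.   ]
the job is handed in; nothing more can be done
```

The locking pin is fully home in the hub, with its grip down on the boss. I handed the job in at 36.5 s of the 72 s allowed.

- **Order:** I stood the pin in the hub's guide first, resting on the sleeve with about 4 N at the tool. I then caged the throat loosely between the fingers and swung the head slowly upright. Measured pushes stayed under about 4 N, and the pin fell in by its own weight at roughly 4–6° of lean.
- **Last checks:** By wrist camera, the grip top is 42.05 mm above the boss, against 42 mm for fully home. It dropped 18.9 mm from its rest on the sleeve, where 19 mm was expected. In the last pictures the plate, ring nut and pusher had not visibly moved.
- **Not confirmed by feel:** After the drop I nudged the head another 3° or so. Only friction came back (about 2.5 N), which fits the pin's play in the holes. I did not push on to a hard stop, so the lock is judged from the pin's depth.

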